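# Retract, unclip and put away the mount cutter's head

## Robot

A 6-joint arm with a two-finger parallel gripper is mounted at the origin on the work surface. World frame = base frame: x ahead of the robot, y to its left, z up, the work surface at z = 0. Lengths are in mm, angles in rad, forces in N, time in s.
With the tool pointing down it reaches from about 300 to 850 mm from the base axis. Payload 4.2 kg.
Tool frame: the origin (TCP) lies on the centre line of the jaws, within the pads' length; the fingertips stand 14 mm ahead of it and the grasp point (between the pads) lies 5 mm behind it; z points along the fingers, y is the line along which they close (so a half turn about z gives the same grasp; the last joint's range is limited). The gripper opens to 91 mm and grips with 3 to 60 N. Pads are 32 mm wide; open, the fingers measure 118 mm over their backs; the gripper's body (76 mm by 178 mm) begins 60 mm behind the grasp point.
Start: joints at [-1.33, 0.32, 1.565, -0, 1.257, -0.02], TCP at [148.268, -555.57, 227.976] pointing down, gripper open.
Joint ranges: [-3.11, 3.11], [-0.84, 2.01], [0.21, 2.61], [-1.34, 4.49], [0.05, 2.63], [-2.56, 2.56]. Speed limits (rad/s): [2.57, 2.57, 3.14, 3.14, 3.14, 3.14].

## Interface

Orientations are given as a unit quaternion [w, x, y, z].
In Python, from rig import * gives the robot as it stands.
- The arm moves only by the tool drive_tool, never from a script. Its argument "plan" is text: rows parted by semicolons, each of 5 numbers parted by spaces: the opening in per cent of the stroke, from 0 (shut) to 100 (fully open), then the shift along the tool's x, y, z in m, then the turn about the tool's z in degrees. In form: claw dx dy dz spin; .... A call has 1 to 12 rows; each row shifts and turns the commanded pose from where the row before left it, along the tool's axes as they then stand; what a row does not reach is not made up. A row lasts 1/8 s, in which the tool goes at most 62.5 mm and 10.7 degrees, less where a joint would pass 70% of its speed; a pose out of reach is approached as far as the arm can. A call is refused whole if a number of a shift passes 0.0625 or a number of a turn 10.7, either way. A call with a gripper value outside its range is refused whole. The fingers move at their own pace and stop on an object; "grip_force" is the grip in N (left out, the last holds). Time passes only in rows, so rows that do not move let the fingers close. It gives the time, the measured TCP pose, the force, the opening and the grip force at its end, in the units of the state.
- read_state(): the state, without advancing time (a new reading comes with each control period).
- grab_frame(name): name is "scene" or "top"; returns the picture (384x512x3 uint8, red, green, blue); there is no depth.
- get_calibration(name): a dict with "fx", "fy", "cx", "cy" (pixels), "distortion" ([k1, k2, p1, p2, k3] as OpenCV has them; the pictures are not rectified), "T" (4x4, takes a point from camera to world coordinates). Camera axes: x right, y down, z forward; pixel columns grow to the right and rows downward; lengths in mm; the calibration is good to about 2 mm. A picture is of the moment at which its call begins. get_calibration takes no time and is no camera call.
- job_done(): hands the job in; it is judged then, once.
The state is a dict: "time_s": time; "joint_pos": joint angles; "joint_velocities": joint speeds; "joint_efforts": joint torques, N m; "position": TCP position; "tool_rot": TCP orientation; "contact_force": force on the tool from outside, world axes, zero at the start; "wrist_torque": the same for the moment, N m; "width": opening from 0.0 (shut) to 1.0 (fully open); "finger_force": force on a finger pad.
Only numpy, scipy, OpenCV 4.12 (cv2) and the standard library are available. Lean on these libraries where they do the work, as an engineer would, in place of code of your own. Each camera call takes 0.05 s, during which the arm holds its last target. There are 200 camera calls.

## Task

The mount has been cut, so put the cutter head away. While the head is still on the guide rail, flip its lever right over to the back so that the blade is drawn in; then pull the head straight up off the rail against its sprung jaws and set it down gently, standing upright on its sole, in the large empty bay of the steel tool tray. Do not flip the lever back, and leave the other things on the bench where they are.

Things in the scene. Friction and masses are not known exactly. Their poses are not given: they have to be found in the camera images.
- mount_cutter: Mount cutter fixed to the bench: grey board 260 mm (x) by 600 mm (y), 12 mm thick, origin under its centre. Along y at x = +50 mm runs a guide rail: flange 40 mm wide, top 22 mm above the bench; on it a 4 mm stem with a round 12 mm bead (top at 40 mm), between end brackets at y = +-288 mm, up to 62 mm high. A cream mount (top at 15 mm) lies on its front (-x) part; squaring arm at y = 262 mm.
- cutter_head: Grey cutter head astride the rail, sole on the flange, x -34 to +23, y -58 to +58, 38 mm high plus grip and lever; 0.35 kg. Origin: middle of its channel at sole level; z up, y along the rail, x to the back. Slides along the rail at 2 N. Sprung jaws grip under the bead: a straight pull of 10 to 16 N (weight included) frees them in the first 7 mm; clear of the bead after 20 mm. Stands on its sole.
- head_grip (a point): Centre of the head's black grip block, 60 mm above the sole: 28 mm (x) by 40 mm (y), from 38 to 72 mm above the sole. Axes as the head. Nothing stands beside it in x above 38 mm; in y the lever's lugs begin 12 mm from its -y face.
- head_lever (a joint): Lever angle in rad: 0 = leaning 26 degrees to the front (-x of the head), blade out below the sole; 0.90 = leaning 26 degrees to the back (+x), blade drawn in. An over-centre spring snaps it to the nearer end once past upright (0.45); about 2 N at the tip moves it. Pivot along the head's y axis at x = -6, y = -44, z = 44 mm of the head.
- lever_tip (a point): Centre of the lever's black end (11 x 14 x 12 mm), 37 mm from the pivot; lever stem 7 mm thick, 10 mm wide. In the head's frame at x = -22, y = -44, z = 77 mm at 0 and x = +10, z = 77 mm thrown back; upright the lever's top is at z = 87 mm.
- rail_stop: Aluminium stop block with a black thumb screw, 38 by 34 mm and 48 mm high, clamped fast on the same rail; origin at the level of its sole, axes as the board. It stays where it is.
- tool_tray: Shallow steel tray fixed on the bench, 110 mm (x) by 201 mm (y), walls 3 mm thick and 20 mm high, floor 4 mm thick; origin under its centre. A wall across it parts off a small bay (42 mm, at the -y end) that holds spare blades from the large empty bay at the +y end.
- tray_bay (a point): Middle of the floor of the tray's large bay, 4 mm above the bench; the bay is 104 mm (x) by 150 mm (y) inside, axes as the tray. The head fits with its long side along the bay's long side, either way round.
- tape_roll: Roll of masking tape lying flat on the mount board, 96 mm across, 25 mm high, origin under its centre.
- craft_knife: Grey craft knife lying on the mount board, 125 mm long (x), 20 mm wide, 16 mm high, origin under its middle.
- jar: Glass jar with a steel lid, 72 mm across, 95 mm high, origin under its centre.
- mug: White mug, 82 mm across, 92 mm high, origin under its centre.
- eraser: White block eraser lying on the mount board, 50 mm (x) by 22 by 14 mm high, origin under its centre.

How it is judged:
By the outcome, as a careful person would: the job done as asked, in the order asked, and still so for the second after the job is handed in, with the robot touching nothing.
It also fails if it takes over 58 s, if anything falls off the work surface, if the arm or the gripper's body presses on something with over 40 N, if the wrist force passes 120 N, or if a joint passes its speed limit or range.

## Working session

There is one attempt and no reset: what is moved stays moved. The work goes in short steps, Python scripts to look and compute and a tool call to move; the robot and the scene stay as the last step left them, time stands still between calls to the robot, and variables do not carry over. Pictures are saved under pics/ and viewed, at most 10 in all, crops included, and the job is handed in when it is done.

Besides the shell and the picture viewer there is one more tool, called as name(argument=value, ...), one argument or row to a line, values as JSON. drive_tool: Moves the arm, as the interface text tells. Its arguments: {"type":"object","properties":{"plan":{"type":"string"},"grip_force":{"type":"number"}},"required":["plan"]}

```bash
mkdir -p pics
python3 - <<'E'
from rig import *
import cv2
for n in("scene","top"):
    im=grab_frame(n); cv2.imwrite(f"pics/{n}0.png",im[:,:,::-1]); c=get_calibration(n); print(n,c)
print(read_state())
a=cv2.imread("pics/scene0.png");b=cv2.imread("pics/top0.png")
E
```

```text
scene {'fx': 381.8402703223903, 'fy': 381.8402703223903, 'cx': 251.80833571140826, 'cy': 182.14601172033423, 'distortion': array([-0.0683946,  0.       ,  0.       ,  0.       ,  0.       ]), 'T': array([[-7.32446799e-01,  5.22782917e-01, -4.36141844e-01,
         9.90488440e+02],
       [ 6.80673792e-01,  5.75765846e-01, -4.52964546e-01,
         4.65536356e+02],
       [ 1.43134510e-02, -6.28642754e-01, -7.77562482e-01,
         9.32064936e+02],
       [ 0.00000000e+00,  0.00000000e+00,  0.00000000e+00,
         1.00000000e+00]])}
top {'fx': 411.4783664338238, 'fy': 411.4783664338238, 'cx': 259.15409993580107, 'cy': 193.14177832118023, 'distortion': array([-0.04523804,  0.        ,  0.        ,  0.        ,  0.        ]), 'T': array([[ 1.23841261e-02, -9.94104928e-01,  1.07712698e-01,
         3.83195031e+02],
       [-9.99916153e-01, -1.27196591e-02, -2.42857236e-03,
        -1.14715847e+01],
       [ 3.78432455e-03, -1.07673591e-01, -9.94179097e-01,
         1.18497431e+03],
       [ 0.00000000e+00,  0.00000000e+00,  0.00000000e+00,
         1.00000000e+00]])}
{'time_s': 0.1, 'joint_pos': array([-1.32999512e+00,  3.20255381e-01,  1.56553832e+00, -3.54922457e-05,
        1.25739947e+00, -1.99935184e-02]), 'joint_velocities': array([-0.0002741 , -0.00065336, -0.00245455,  0.00181417, -0.0006589 ,
       -0.00070012]), 'joint_efforts': array([ 3.85425528e-04, -4.13331306e+01, -2.32509649e+01,  7.28368247e-02,
        4.21929848e-02, -5.56591385e-05]), 'position': array([ 148.15633401, -555.1494031 ,  227.19585467]), 'tool_rot': array([-7.93529478e-04,  9.91509273e-01,  1.30033540e-01, -1.04947147e-04]), 'contact_force': array([ 0.08010544,  0.4453139 , -0.0291272 ]), 'wrist_torque': array([-0.01824647,  0.01417386, -0.03566645]), 'finger_force': 0.0, 'width': 0.9977482290103418}
```

View pics/top0.png

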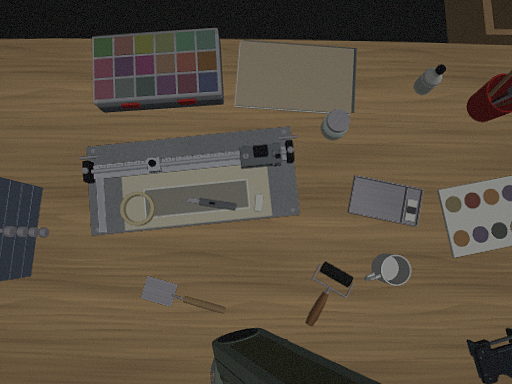

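View pics/scene0.png

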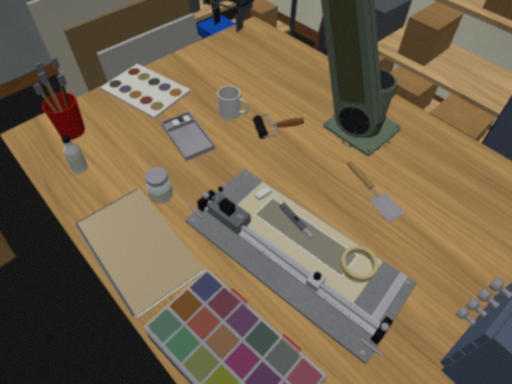

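The top view shows the board around (195,180), the head at (262,153) near the rail's right (-y) end, the stop at (153,163), and the tray at (385,200) with its small bay on the right. Next I'll enlarge the head and tray.

Run:
```python
import cv2,numpy as np
b=cv2.imread("pics/top0.png");a=cv2.imread("pics/scene0.png")
f=lambda c,s:cv2.resize(np.clip(c.astype(float)*1.9,0,255).astype('u1'),None,fx=s,fy=s,interpolation=cv2.INTER_CUBIC)
p=f(b[125:185,225:305],5)   # 400x300
q=f(a[175:235,185:265],5)
r=f(b[165:240,335:435],4)   # 400x300
s=f(b[120:195,75:175],4)
cv2.imwrite("pics/c1.png",np.vstack([np.hstack([p,q]),np.hstack([r,s])]))
```

```text
(no output)
```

View pics/c1.png

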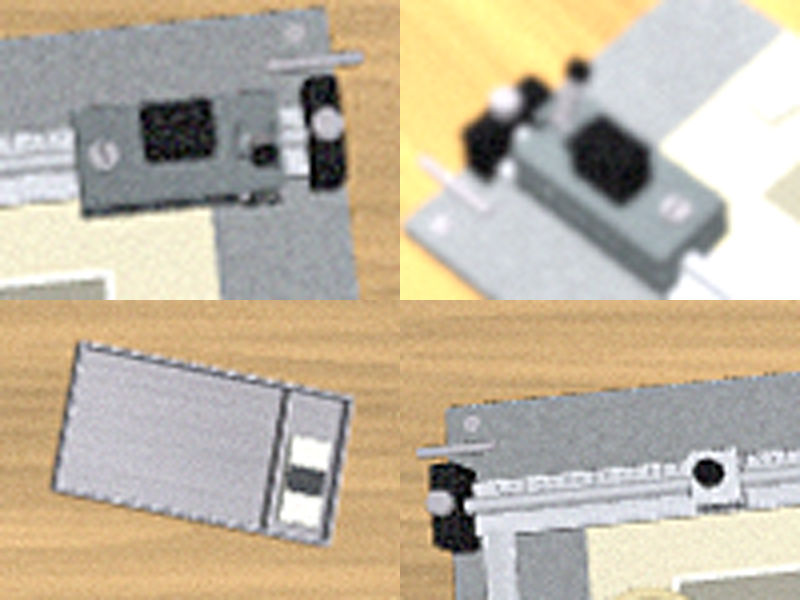

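The crops show the grip block's black square at top-view pixel (260.6,151) and the lever's black tip at (277.4,155.6), leaning to the front (image down). The bracket knobs are at (85,170.5) and (290.4,149.4). The tray corners are about (355,176), (423,190), (417,226) and (348,212.5), with the small bay on the right.

```bash
cat > h.py <<'E'
from rig import *
import cv2,numpy as np
def ray(n,uv):
    c=get_calibration(n);K=np.array([[c["fx"],0,c["cx"]],[0,c["fy"],c["cy"]],[0,0,1]])
    p=cv2.undistortPoints(np.array(uv,float).reshape(-1,1,2),K,c["distortion"]).reshape(-1,2)
    d=np.c_[p,np.ones(len(p))]@c["T"][:3,:3].T
    return c["T"][:3,3],d
def plane(n,uv,z):
    o,d=ray(n,uv); return (o+d*((z-o[2])/d[:,2])[:,None])
def tri(uv1,uv2):
    o,d=ray("top",[uv1]);p,e=ray("scene",[uv2]);d=d[0];e=e[0]
    s,t=np.linalg.lstsq(np.c_[d,-e],p-o,rcond=None)[0]
    return (o+s*d+p+t*e)/2,np.linalg.norm(o+s*d-p-t*e)
def dark(im,box,th):
    x0,y0,x1,y1=box;m=(im[y0:y1,x0:x1].max(2)<th).astype('u1')
    n,l,st,c=cv2.connectedComponentsWithStats(m)
    return [(st[i,4],(c[i]+[x0,y0]).round(2)) for i in range(1,n) if st[i,4]>5]
E
python3 - <<'E'
from h import *
t=cv2.imread("pics/top0.png");s=cv2.imread("pics/scene0.png")
print(dark(t,(246,140,284,170),30)); print(dark(s,(205,190,245,222),45))
k=plane("top",[(85,170.5),(290.4,149.4)],62);print(k)
dv=k[0]-k[1];print("yaw of +y axis -90:",np.degrees(np.arctan2(dv[1],dv[0]))-90)
print("grip",plane("top",[(260.4,150.8)],94),"tip",plane("top",[(277.2,155.4)],104))
c=plane("top",[(354.8,175.6),(423,189.8),(416.8,226),(348,212.3)],20);print(c,c.mean(0))
E
```

```text
[(np.int32(131), array([260.11, 150.73])), (np.int32(13), array([277.54, 155.46]))]
[(np.int32(51), array([209.25, 197.08])), (np.int32(182), array([226.73, 206.69]))]
[[561.98506764 470.7674913   62.        ]
 [628.2797373  -99.55900652  62.        ]]
yaw of +y axis -90: 6.630297763242368
grip [[616.34685998 -16.07496927  94.        ]] tip [[602.30503123 -61.04742876 104.        ]]
[[ 563.57583013 -288.25498382   20.        ]
 [ 525.10532058 -485.31691099   20.        ]
 [ 421.05786994 -464.31510794   20.        ]
 [ 457.8795712  -267.48339845   20.        ]] [ 491.90464796 -376.3426003    20.        ]
```

drive_tool(
  plan="0 0 0 0 -10.2; 0 0 0 0 -10.2; 0 0 0 0 -10.2; 0 0 0 0 -10.2; 0 0 0 0 -10.2; 0 0 0 0 -10.2; 0 0 0 0 -10.2; 0 0 0 0 -10.2; 0 0 0 0 0",
  grip_force=25,
)

```text
time_s: 1.23
position: [148.2, -555.3, 227.5]
tool_rot: [-0.0, 0.666, 0.746, 0.0]
contact_force: [0.0, -1.4, -0.6]
width: 0.047
finger_force: 0.0
```

drive_tool(
  plan="0 0.0398 0.043 0 0; 0 0.0398 0.043 0 0; 0 0.0398 0.043 0 0; 0 0.0398 0.043 0 0; 0 0.0398 0.043 0 0; 0 0.0398 0.043 0 0; 0 0.0398 0.043 0 0; 0 0.0398 0.043 0 0; 0 0.0398 0.043 0 0; 0 0.0398 0.043 0 0; 0 0.0398 0.043 0 0; 0 0 0 0 0",
)

```text
time_s: 2.72
position: [570.2, -63.7, 227.2]
tool_rot: [-0.0, 0.665, 0.747, 0.0]
contact_force: [-0.9, -1.1, -0.8]
width: 0.003
finger_force: 0.0
```

```bash
cat >> h.py <<'E'
from scipy.spatial.transform import Rotation as R
def go(p,yaw):  # remaining shift (mm, tool axes) and spin to TCP p with tool y at yaw
    s=read_state();q=s["tool_rot"];M=R.from_quat([q[1],q[2],q[3],q[0]])
    y=M.as_matrix()[:,1];sp=(np.degrees(np.arctan2(y[1],y[0]))-yaw)
    print("t",s["time_s"],"pos",s["position"].round(1),"shift",(M.inv().apply(np.array(p)-s["position"])).round(1),"spin",round(sp,1),"F",s["contact_force"].round(1),"w",round(s["width"],3),"z",M.as_matrix()[:,2].round(3))
E
python3 -c "
from h import *
go((568.4,-65.9,104),6.6)"
```

```text
t 2.725 pos [570.2 -63.7 227.2] shift [ -2.1  -2.  123.2] spin 0.0 F [-0.9 -1.1 -0.8] w 0.003 z [-0.     0.001 -1.   ]
```

drive_tool(
  plan="0 -0.001 -0.001 0.04 0; 0 -0.001 -0.001 0.04 0; 0 0 0 0.03 0; 0 0 0 0.013 0; 0 0 0 0 0; 0 0 0 0 0",
)

```text
time_s: 3.48
position: [567.4, -69.3, 106.3]
tool_rot: [0.001, 0.666, 0.746, 0.001]
contact_force: [-0.2, 0.0, -0.2]
width: 0.004
finger_force: 0.0
```

```bash
python3 -c "
from h import *
go((568.4,-65.9,104),6.6)
f=lambda c,s:cv2.resize(np.clip(c.astype(float)*1.9,0,255).astype('u1'),None,fx=s,fy=s,interpolation=cv2.INTER_CUBIC)
a=grab_frame('top')[:,:,::-1];b=grab_frame('scene')[:,:,::-1]
cv2.imwrite('pics/c2.png',np.hstack([f(a[125:185,235:315],5),f(b[165:225,175:255],5)]))
"
```

```text
t 3.475 pos [567.4 -69.3 106.3] shift [3.3 1.4 2.3] spin -0.1 F [-0.2  0.  -0.2] w 0.004 z [ 0.003 -0.001 -1.   ]
```

View pics/c2.png

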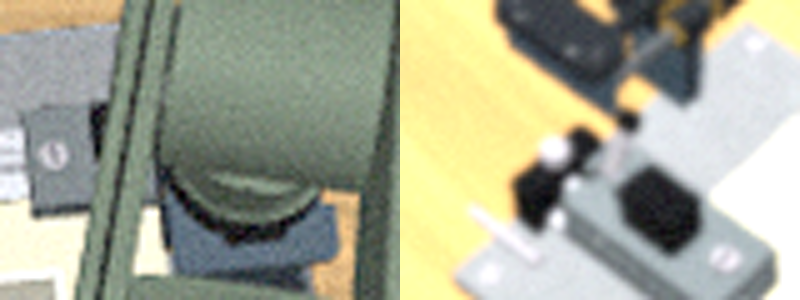

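In the scene view the closed fingers stand just in front of the lever's black tip at (300,131), clear of it. I'll push it to the back.

drive_tool(
  plan="0 0.002 0.0 0.001 0; 0 0 0.008 0 0; 0 0 0.008 0 0; 0 0 0.006 0 0; 0 0 0.006 0 0; 0 0 0.006 0 0; 0 0 0.005 0 0; 0 0 0.004 0 0; 0 0 0 0 0",
)

```text
time_s: 4.7
position: [609.1, -62.1, 103.7]
tool_rot: [-0.0, 0.666, 0.746, -0.0]
contact_force: [0.7, -0.7, -0.2]
width: 0.007
finger_force: 0.0
```

```bash
python3 -c "
from h import *
go((568.4,-65.9,104),6.6)
f=lambda c,s:cv2.resize(np.clip(c.astype(float)*1.9,0,255).astype('u1'),None,fx=s,fy=s,interpolation=cv2.INTER_CUBIC)
a=grab_frame('top')[:,:,::-1];b=grab_frame('scene')[:,:,::-1]
cv2.imwrite('pics/c3.png',np.hstack([f(a[125:185,235:315],5),f(b[165:225,175:255],5)]))
"
```

```text
t 4.7 pos [609.1 -62.1 103.7] shift [  0.8 -40.8  -0.3] spin -0.1 F [ 0.7 -0.7 -0.2] w 0.007 z [-0. -0. -1.]
```

View pics/c3.png

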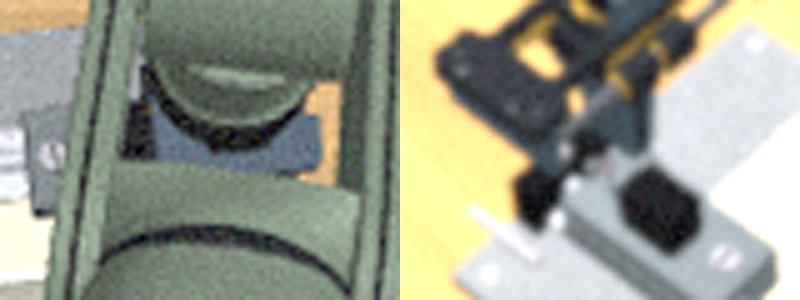

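drive_tool(
  plan="0 0 -0.002 -0.03 0; 0 0 0 -0.05 0; 100 0.022 0.007 0 0; 100 0.022 0.008 0 0; 100 0 0 0 0; 100 0 0 0 0; 100 0 0 0 0; 100 0 0 0 0",
)

```text
time_s: 5.8
position: [616.9, -17.5, 183.9]
tool_rot: [0.0, 0.666, 0.746, -0.0]
contact_force: [0.6, -0.6, 0.6]
width: 0.631
finger_force: 0.0
```

```bash
python3 -c "
from h import *
go((617,-16,79),6.6)
f=lambda c,s:cv2.resize(np.clip(c.astype(float)*1.9,0,255).astype('u1'),None,fx=s,fy=s,interpolation=cv2.INTER_CUBIC)
b=grab_frame('scene')[:,:,::-1]
cv2.imwrite('pics/s4.png',b)
print(dark(b,(190,180,250,225),45),tri((260.2,150.8),(226.7,206.7)))
cv2.imwrite('pics/c4.png',f(b[140:240,170:270],5))
"
```

```text
t 5.8 pos [616.9 -17.5 183.9] shift [  1.5   0.3 104.9] spin -0.1 F [ 0.6 -0.6  0.6] w 0.631 z [-0. -0. -1.]
[(np.int32(61), array([207.59, 181.84])), (np.int32(7), array([222.  , 180.57])), (np.int32(117), array([205.46, 200.56])), (np.int32(173), array([226.66, 206.59]))] (array([620.20081412, -15.70837436,  76.38698085]), np.float64(0.2866650477432777))
```

View pics/c4.png

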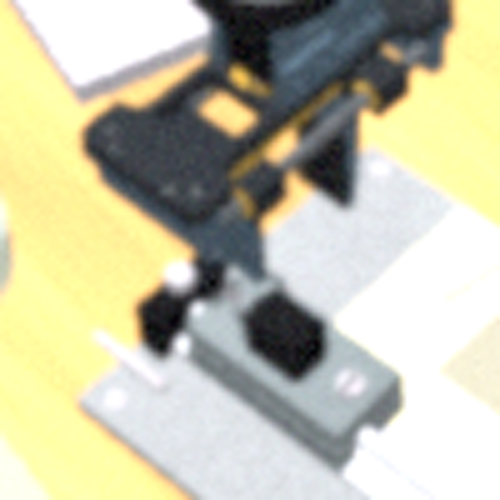

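The lever's black tip now leans to the back, near the bracket at crop (215,275). The head has not moved. Next I descend and grip.

drive_tool(
  plan="100 0.001 0.001 0.03 0; 100 0 0 0.03 0; 100 0 0 0.025 0; 100 0 0 0.012 0; 100 0 0 0.007 0; 100 0 0 0 0; 100 0 0 0 0",
)

```text
time_s: 6.72
position: [618.5, -15.8, 80.9]
tool_rot: [0.001, 0.666, 0.746, 0.001]
contact_force: [-0.6, -0.0, 0.1]
width: 0.999
finger_force: 0.0
```

drive_tool(
  plan="20 0 0 0 0; 20 0 0 0 0; 20 0 0 0 0; 0 0 0 0 0; 0 0 0 0 0; 0 0 0 0 0; 0 0 0 0 0; 0 0 0 0 0",
  grip_force=25,
)

```text
time_s: 7.72
position: [619.1, -15.6, 80.1]
tool_rot: [0.001, 0.666, 0.746, 0.001]
contact_force: [3.8, 0.6, -0.9]
width: 0.307
finger_force: 24.9
```

```bash
python3 -c "
from h import *
go((617,-16,79),6.6);s=read_state();print(s['finger_force'],s['wrist_torque'])"
```

```text
t 7.725 pos [619.1 -15.6  80.1] shift [-0.1 -2.1  1.1] spin -0.1 F [ 3.8  0.6 -0.9] w 0.307 z [ 0.003  0.    -1.   ]
24.947766065597534 [ 0.14659364 -0.92823482 -0.02069441]
```

drive_tool(
  plan="0 0 0.001 0 0; 0 0 0 0 0; 0 0 0 -0.003 0; 0 0 0 -0.003 0; 0 0 0 -0.003 0; 0 0 0 -0.004 0; 0 0 0 -0.005 0; 0 0 0 -0.006 0; 0 0 0 -0.008 0; 0 0 0 -0.01 0; 0 0 0 -0.01 0; 0 0 0 0 0",
  grip_force=45,
)

```text
time_s: 9.22
position: [619.5, -15.7, 133.3]
tool_rot: [0.001, 0.666, 0.746, 0.001]
contact_force: [-0.5, 0.3, -3.6]
width: 0.307
finger_force: 44.9
```

```bash
python3 -c "
from h import *
go((501.5,-355.3,140),-10.8);s=read_state();print(s['finger_force'],s['wrist_torque'])
b=grab_frame('scene')[:,:,::-1]
f=lambda c,s:cv2.resize(np.clip(c.astype(float)*1.9,0,255).astype('u1'),None,fx=s,fy=s,interpolation=cv2.INTER_CUBIC)
cv2.imwrite('pics/c5.png',f(b[140:240,170:270],5))"
```

```text
t 9.225 pos [619.5 -15.7 133.3] shift [-324.  -155.9   -6.9] spin 17.3 F [-0.5  0.3 -3.6] w 0.307 z [ 0.003 -0.    -1.   ]
44.924145340919495 [-0.04679168 -0.11653004 -0.03566813]
```

View pics/c5.png

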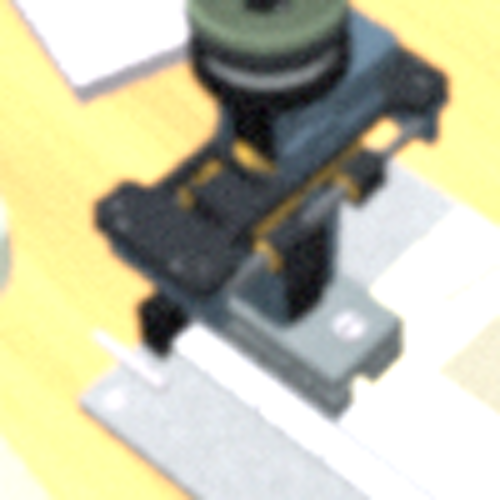

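The head is free of the rail and held upright. I'll lift it clear of the jar and carry it to the tray.

drive_tool(
  plan="0 0 0 -0.03 0; 0 0 0 -0.03 0; 0 -0.036 -0.0173 0 0; 0 -0.036 -0.0173 0 0; 0 -0.036 -0.0173 0 0; 0 -0.036 -0.0173 0 0; 0 -0.036 -0.0173 0 0; 0 -0.036 -0.0173 0 0; 0 -0.036 -0.0173 0 0; 0 -0.036 -0.0173 0 0; 0 -0.036 -0.0173 0 0; 0 0 0 0 0",
)

```text
time_s: 10.78
position: [499.7, -357.6, 191.2]
tool_rot: [-0.0, 0.667, 0.745, -0.0]
contact_force: [-0.2, 2.3, -3.6]
width: 0.301
finger_force: 44.9
```

drive_tool(
  plan="0 0 0 0 5.8; 0 0 0 0 5.8; 0 0 0 0 5.7; 0 0 0 0 0; 0 0 0 0 0",
)

```text
time_s: 11.4
position: [501.1, -354.7, 191.8]
tool_rot: [-0.0, 0.77, 0.638, 0.0]
contact_force: [-0.7, 0.2, -3.4]
width: 0.305
finger_force: 44.9
```

```bash
python3 -c "
from h import *
go((501.5,-355.3,64),-10.8)
f=lambda c,s:cv2.resize(np.clip(c.astype(float)*1.9,0,255).astype('u1'),None,fx=s,fy=s,interpolation=cv2.INTER_CUBIC)
b=grab_frame('scene')[:,:,::-1];a=grab_frame('top')[:,:,::-1]
cv2.imwrite('pics/c6.png',np.hstack([f(a[150:250,320:440],3.3),f(b[70:170,130:250],3.3)]))"
```

```text
t 11.4 pos [ 501.1 -354.7  191.8] shift [ -0.5   0.5 127.8] spin 0.1 F [-0.7  0.2 -3.4] w 0.305 z [-0.  0. -1.]
```

View pics/c6.png

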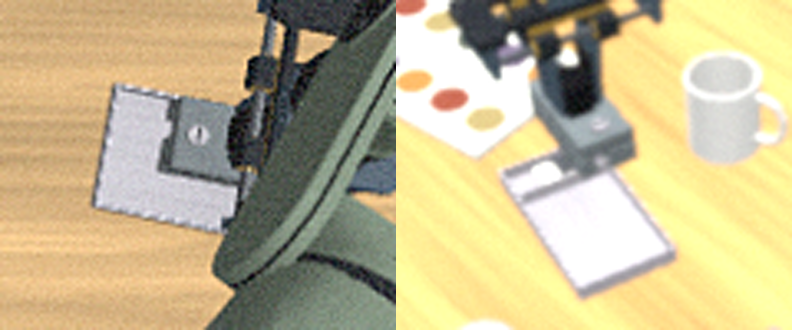

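The head hangs over the large bay with its long side along the tray's. I'll lower it, then feel for the floor.

drive_tool(
  plan="0 0 0 0.03 0; 0 0 0 0.03 0; 0 0 0 0.03 0; 0 0 0 0.02 0; 0 0 0 0.01 0; 0 0 0 0 0; 0 0 0 0 0; 0 0 0 0 0",
)

```text
time_s: 12.5
position: [501.6, -355.7, 73.0]
tool_rot: [0.001, 0.77, 0.638, 0.0]
contact_force: [0.8, 0.4, -3.3]
width: 0.303
finger_force: 44.9
```

drive_tool(
  plan="0 0 0 0.002 0; 0 0 0 0.002 0; 0 0 0 0.002 0; 0 0 0 0 0; 0 0 0 0 0",
)

```text
time_s: 13.12
position: [501.1, -355.3, 65.9]
tool_rot: [0.0, 0.77, 0.638, -0.0]
contact_force: [-0.3, 0.0, -3.0]
width: 0.303
finger_force: 44.9
```

drive_tool(
  plan="0 0 0 0.001 0; 0 0 0 0.001 0; 0 0 0 0 0; 0 0 0 0 0",
)

```text
time_s: 13.62
position: [501.1, -355.3, 64.0]
tool_rot: [0.0, 0.77, 0.638, -0.0]
contact_force: [0.7, 0.6, -3.4]
width: 0.303
finger_force: 44.9
```

drive_tool(
  plan="0 0 0 0.001 0; 0 0 0 0 0; 0 0 0 0 0",
)

```text
time_s: 14.0
position: [501.1, -355.3, 63.0]
tool_rot: [0.0, 0.77, 0.638, -0.0]
contact_force: [0.2, -0.0, -4.2]
width: 0.304
finger_force: 44.9
```

drive_tool(
  plan="0 0 0 0.001 0; 0 0 0 0 0; 0 0 0 0 0",
)

```text
time_s: 14.38
position: [501.2, -355.3, 62.2]
tool_rot: [0.0, 0.77, 0.638, 0.0]
contact_force: [-1.0, 0.5, -2.3]
width: 0.305
finger_force: 44.9
```

drive_tool(
  plan="0 0 0 0.0005 0; 0 0 0 0 0; 0 0 0 0 0",
)

```text
time_s: 14.75
position: [501.2, -355.3, 62.1]
tool_rot: [0.0, 0.77, 0.638, 0.0]
contact_force: [-0.3, 1.3, 5.6]
width: 0.305
finger_force: 44.9
```

drive_tool(
  plan="0 0 0 0.0005 0; 0 0 0 0 0; 0 0 0 0 0",
)

```text
time_s: 15.12
position: [501.3, -355.4, 62.0]
tool_rot: [0.0, 0.77, 0.638, 0.0]
contact_force: [-1.0, 0.2, 7.0]
width: 0.303
finger_force: 45.0
```

On the floor: the force changed sign. I'll release the head, rise and look.

drive_tool(
  plan="35 0 0 0 0; 50 0 0 0 0; 80 0 0 0 0; 80 0 0 0 0; 80 0 0 0 0; 80 0 0 -0.02 0; 80 0 0 -0.04 0; 80 0 0 -0.05 0; 80 0 0 -0.05 0; 80 0 0 0 0",
  grip_force=10,
)

```text
time_s: 16.38
position: [503.0, -356.7, 225.9]
tool_rot: [0.005, 0.77, 0.638, 0.001]
contact_force: [0.1, 0.1, -0.1]
width: 0.799
finger_force: 0.0
```

drive_tool(
  plan="80 0 -0.05 0 0; 80 0 -0.05 0 0; 80 0 -0.04 0 0; 80 0 0 0 0",
)

```text
time_s: 16.88
position: [360.8, -328.0, 220.1]
tool_rot: [-0.001, 0.771, 0.637, -0.0]
contact_force: [0.3, -0.3, -0.5]
width: 0.802
finger_force: 0.0
```

```bash
python3 -c "
from h import *
go((501.5,-355.3,64),-10.8)
f=lambda c,s:cv2.resize(np.clip(c.astype(float)*1.9,0,255).astype('u1'),None,fx=s,fy=s,interpolation=cv2.INTER_CUBIC)
b=grab_frame('scene')[:,:,::-1];a=grab_frame('top')[:,:,::-1]
cv2.imwrite('pics/c7.png',np.vstack([np.hstack([f(a[150:240,330:440],3.6),f(b[90:180,130:240],3.6)]),np.hstack([f(a[110:240,80:300],1.8),f(b[160:290,180:400],1.8)])]))"
```

```text
t 16.875 pos [ 360.8 -328.   220.1] shift [ -0.5 143.7 155.7] spin -0.1 F [ 0.3 -0.3 -0.5] w 0.802 z [-0.002  0.002 -1.   ]
```

View pics/c7.png

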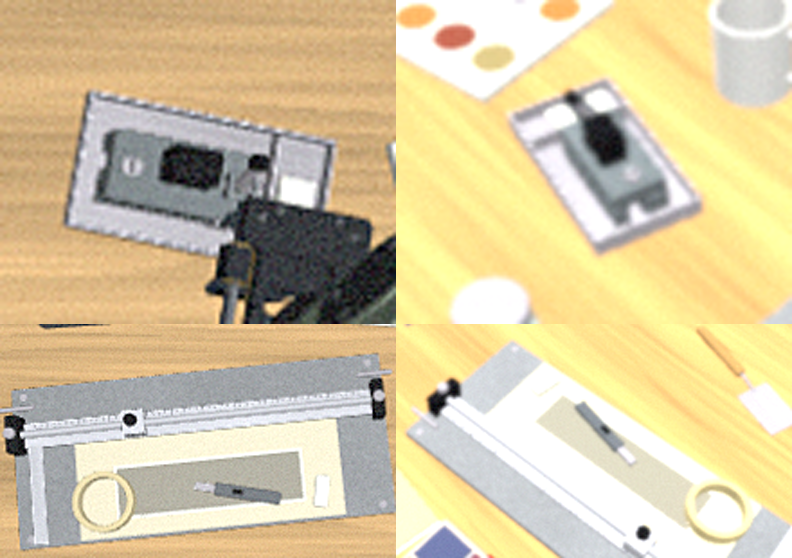

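The head stands flat inside the large bay with its lever to the back, at (258,160). Everything else is undisturbed.

```bash
python3 -c "
from rig import *
print(job_done())"
```

```text
the job is handed in; nothing more can be done
None
```

The cutter head's lever was flipped to the back on the rail, then the head was pulled off and set upright in the tray's large bay; nothing else on the bench appeared to move, and the job was handed in at about 17 s.

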